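Switch on the cup warmer

ROBOT

A 7-joint arm with a two-finger parallel gripper is mounted at the origin on the work surface. World frame = base frame: x ahead of the robot, y to its left, z up, the work surface at z = 0. Lengths are in mm, angles in rad, forces in N, time in s.
With the tool pointing down it reaches from about 400 to 875 mm from the base axis. Payload 4.4 kg.
Tool frame: the origin (TCP) lies at the very end of the fingers, on their centre line; the grasp point (between the pads) lies 19 mm behind it; z points along the fingers, y is the line along which they close (so a half turn about z gives the same grasp; the last joint's range is limited). The gripper opens to 85 mm and grips with 20 to 120 N. Pads are 22 mm wide; open, the fingers measure 114 mm over their backs; the gripper's body (76 mm by 85 mm) begins 54 mm behind the grasp point. The pads swing forward as they close: fully open they stand 13 mm farther back than shut.
Start: joints at [1.23, 0.628, 0.038, 1.517, -0.027, 0.996, -0.02], TCP at [176.408, -625.618, 231.313] pointing down, gripper open.
Joint ranges: [-3.06, 3.06], [-0.37, 2.12], [-1.25, 1.32], [0.18, 2.47], [-1.1, 4.24], [0.23, 1.98], [-2.94, 2.94]. Speed limits (rad/s): [2.57, 2.57, 3.14, 3.14, 3.14, 3.14, 3.14].

INTERFACE

Orientations are given as [roll, pitch, yaw] about the fixed x, y, z axes, in that order (R = Rz(yaw) Ry(pitch) Rx(roll)).
In Python, from cell import monitor, viewer, workorder gives the robot as it stands.
- The arm moves only by the tool arm_command, never from a script. Its argument "series" is one flat list of numbers, 5 for each row, row after row: the opening in per cent of the stroke, from 0 (shut) to 100 (fully open), then the shift along the tool's x, y, z in cm, then the turn about the tool's z in degrees. In form: [claw, x, y, z, roll, claw, x, y, z, roll, ...]. A call has exactly 5 rows; each row is the pose to reach, as a shift and turn from the pose commanded when the call began, along the tool's axes at that moment; what a row does not reach only later rows make up. A row lasts 1/12 s, in which the tool goes at most 41.7 mm and 7.16 degrees, less where a joint would pass 70% of its speed; a pose out of reach is approached as far as the arm can. A call with a gripper value outside its range is refused whole. The fingers move at their own pace and stop on an object; the grip force is fixed at half the most. Time passes only in rows, so rows that repeat a pose let the fingers close, or fill a call up. It gives the time, the measured TCP pose, the force, the opening and the grip force at its end, in the units of the state.
- monitor.read_state(): the state, without advancing time (a new reading comes with each control period).
- viewer.get_image(name): name is "side" or "top"; returns (picture, depth): 384x512x3 uint8, red, green, blue; 384x512 float32, mm along the optical axis (not along the pixel's ray), 0 where there is no reading.
- viewer.camera_model(name): a dict with "mtx" (3x3 intrinsics, pixels), "R" (3x3) and "t" (3): a world point X has camera coordinates R X + t. Camera axes: x right, y down, z forward; pixel columns grow to the right and rows downward; lengths in mm; the calibration is good to about 2 mm. A picture is of the moment at which its call begins. camera_model takes no time and is no camera call.
- workorder.finish_job(): hands the job in; it is judged then, once.
The state is a dict: "clock": time; "qpos": joint angles; "qd": joint speeds; "tau": joint torques, N m; "eef_pos": TCP position; "tool_rot": TCP orientation; "force": force on the tool from outside, world axes, zero at the start; "torque": the same for the moment, N m; "width": finger opening in mm; "gripper_force": force on a finger pad.
Only numpy, scipy, OpenCV 4.12 (cv2) and the standard library are available. Lean on these libraries where they do the work, as an engineer would, in place of code of your own. Each camera call takes 0.05 s, during which the arm holds its last target. There are 200 camera calls.

TASK

Switch on the cup warmer with light taps of the fingertips: press the blue power key, then the white cup-heat key, then the green start key, each all the way down, where it stays. Do not press the red descale key or any key before its turn, and leave the mug, portafilter, filter basket and scoop where they are, without picking anything up.

Things in the scene. Friction and masses are not known exactly. Their poses are not given: they have to be found in the camera images.
- warmer: Cup warmer, a fixed flat steel appliance 200 (x) x 360 (y) x 55 mm high, on the counter. Origin: centre of its underside; its z is up, its long side lies along its y. A slotted aluminium plate (172 mm square, top 59 mm high) covers its +y half; on its -y half a black deck (55 mm high) carries four round keys in a 2 x 2 square of 68 mm pitch, centred at y = -90 mm of its frame. Which colour sits in which of the four places changes from run to run.
- key_blue_top (a point): Centre of the top face of the blue power key (press first): a round cap 34 mm in diameter in a grey collar 42 mm wide and 4 mm high on the deck. Unpressed, the top face stands 18 mm above the deck and 73 mm above the counter. The cap is springy (3 N per mm, up to 5 mm): it dips 0.7 mm before the key moves, and with the key all the way down the force reaches 6 N 10 mm below the unpressed height.
- key_blue (a joint): How far the blue key is pressed down, m: 0 = up, 0.008 = all the way down. It slides straight down against a steady 2 N or so, has no return spring and stays where it is left; it counts as pressed beyond 0.005 and as disturbed beyond 0.0025 before its turn; more than 20 N on it is too hard.
- key_white_top (a point): Centre of the top face of the white cup-heat key (press second): a round cap 34 mm in diameter in a grey collar 42 mm wide and 4 mm high on the deck. Unpressed, the top face stands 18 mm above the deck and 73 mm above the counter. The cap is springy (3 N per mm, up to 5 mm): it dips 0.7 mm before the key moves, and with the key all the way down the force reaches 6 N 10 mm below the unpressed height.
- key_white (a joint): How far the white key is pressed down, m: 0 = up, 0.008 = all the way down. It slides straight down against a steady 2 N or so, has no return spring and stays where it is left; it counts as pressed beyond 0.005 and as disturbed beyond 0.0025 before its turn; more than 20 N on it is too hard.
- key_green_top (a point): Centre of the top face of the green start key (press third): a round cap 34 mm in diameter in a grey collar 42 mm wide and 4 mm high on the deck. Unpressed, the top face stands 18 mm above the deck and 73 mm above the counter. The cap is springy (3 N per mm, up to 5 mm): it dips 0.7 mm before the key moves, and with the key all the way down the force reaches 6 N 10 mm below the unpressed height.
- key_green (a joint): How far the green key is pressed down, m: 0 = up, 0.008 = all the way down. It slides straight down against a steady 2 N or so, has no return spring and stays where it is left; it counts as pressed beyond 0.005 and as disturbed beyond 0.0025 before its turn; more than 20 N on it is too hard.
- key_red_top (a point): Centre of the top face of the red descale key (leave alone): a round cap 34 mm in diameter in a grey collar 42 mm wide and 4 mm high on the deck. Unpressed, the top face stands 18 mm above the deck and 73 mm above the counter. The cap is springy (3 N per mm, up to 5 mm): it dips 0.7 mm before the key moves, and with the key all the way down the force reaches 6 N 10 mm below the unpressed height.
- key_red (a joint): How far the red key is pressed down, m: 0 = up, 0.008 = all the way down. It slides straight down against a steady 2 N or so, has no return spring and stays where it is left; it must stay below 0.0025.
- cup: White ceramic mug, loose, standing on the warmer's plate: 68 mm in diameter, 68 mm high, handle to its +y. Origin: centre of its underside. Bystander.
- portafilter: Portafilter, loose on the counter on the robot's side of the warmer: steel bowl 68 mm in diameter and 45 mm high, black handle reaching 178 mm from the bowl's centre along its -y, 30 mm wide and 28 mm high. Origin: centre of the bowl's underside. Bystander.
- basket: Steel filter basket, loose on the counter at the warmer's key end: open dish 66 mm in diameter, 24 mm high. Origin: centre of its underside. Bystander.
- scoop: Black measuring scoop, loose on the counter on the far side of the warmer: bowl 46 mm in diameter and 26 mm high, handle along its +y to a 44 mm upright disc 138 mm from the bowl's centre. Origin: centre of the bowl's underside. Bystander.

How it is judged (in metres and radians):
On the way, in this order (a step that is already met when the one before it is completed fails the run):
1. the blue key is pressed down (value of joint key_blue above 0.005 m), for 0.1 s.
2. the white key is pressed down (value of joint key_white above 0.005 m), for 0.1 s.
3. the green key is pressed down (value of joint key_green above 0.005 m), for 0.1 s.
At the end, for the whole second after the job is handed in: The blue, white and green keys are down (each more than 5 of its 8 mm), the red one is up (less than 2.5 mm), and mug, portafilter, basket and scoop are at rest within 12 mm of where they started (value of joint each of key_blue, key_white, key_green above 0.005 m and value of joint key_red below 0.0025 m and distance of each of cup, portafilter, basket, scoop from where it was at the start of the episode below 0.012 m and linear speed of each of cup, portafilter, basket, scoop below 0.02 m/s); the robot touches nothing.
It fails at once if the white key goes down more than 2.5 mm before the blue one is down (value of joint key_white above 0.0025 m and value of joint key_blue below 0.005 m).
It fails at once if the green key goes down more than 2.5 mm before the white one is down (value of joint key_green above 0.0025 m and value of joint key_white below 0.005 m).
It fails at once if the red key is pressed more than 2.5 mm (value of joint key_red above 0.0025 m).
It fails at once if a key is pressed with more than 20 N (contact force between any of key_blue, key_white, key_green, key_red and anything else above 20 N).
It fails at once if mug, portafilter, basket or scoop is moved or lifted by more than 12 mm (distance of any of cup, portafilter, basket, scoop from where it was at the start of the episode above 0.012 m).
It also fails if it takes over 48 s, if anything falls off the work surface, if the arm or the gripper's body presses on something with over 40 N, if the wrist force passes 120 N, or if a joint passes its speed limit or range.

## Working session

There is one attempt and no reset: what is moved stays moved. The work goes in short steps, Python scripts to look and compute and a tool call to move; the robot and the scene stay as the last step left them, time stands still between calls to the robot, and variables do not carry over. Pictures are saved under pics/ and viewed, at most 10 in all, crops included, and the job is handed in when it is done.

Besides the shell and the picture viewer there is one more tool, called after ">>>" by a JSON object that holds its "api" and its "payload", one argument or row to a line. arm_command: Moves the arm, as the interface text tells. Its arguments: {"type":"object","properties":{"series":{"type":"array","items":{"type":"number"}}},"required":["series"]}

```bash
mkdir -p pics; python3 - <<'E'
from cell import monitor, viewer
import cv2,numpy as np
for n in("top","side"):
    im,d=viewer.get_image(n); cv2.imwrite(f"pics/{n}0.png",im[:,:,::-1]); np.save(f"{n}0.npy",d)
s=monitor.read_state(); print(s)
E
```

```text
{'clock': 0.1, 'qpos': array([ 1.23020089,  0.62925036,  0.03845496,  1.51822969, -0.02704663,
        0.9963165 , -0.01994079]), 'qd': array([-0.00124875, -0.00247284, -0.0006611 , -0.00280444,  0.00032903,
       -0.00026698, -0.00146015]), 'tau': array([ 2.69307078e-03, -5.64531398e+01,  1.23030670e+00, -1.93971312e+01,
        1.12852233e-02,  5.39743443e-03, -1.44499444e-05]), 'eef_pos': array([ 176.2674774 , -625.07764424,  230.49559843]), 'tool_rot': array([-3.13990633e+00, -1.71401801e-05,  2.74821873e-01]), 'force': array([ 0.30731918,  0.15944441, -0.3284478 ]), 'torque': array([-0.0242987 ,  0.04267722,  0.03509969]), 'gripper_force': 0.0, 'width': 85.16344569260363}
```

View pics/top0.png

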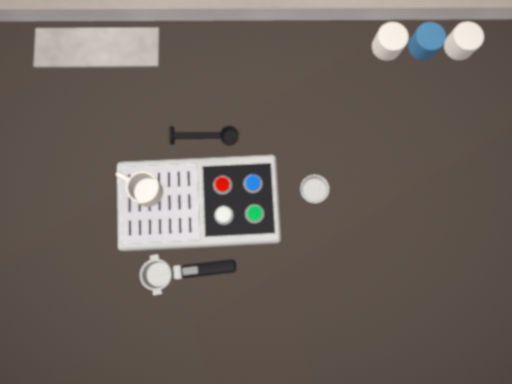

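View pics/side0.png

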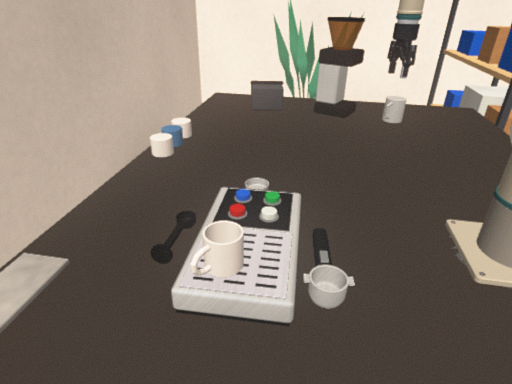

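The top picture shows blue at (253,183), white (224,215), green (254,213) and red (222,184). The side picture agrees, and the gripper is clear of the scene. Next I locate the key centres.

```bash
cat > h.py <<'E'
import numpy as np
from cell import viewer
def ray_z(n,u,v,z):
    m=viewer.camera_model(n); K,R,t=[np.array(m[k],float) for k in("mtx","R","t")]
    c=-R.T@t.ravel(); d=R.T@np.linalg.solve(K,[u,v,1]); return c+d*(z-c[2])/d[2]
E
python3 - <<'E'
import cv2,numpy as np
from h import *
seeds={"top":dict(blue=(253,183),white=(224,215),green=(254,213),red=(222,184)),
"side":dict(blue=(243,196),white=(269,214),green=(272,198),red=(237,211))}
for n in seeds:
    im=cv2.imread(f"pics/{n}0.png").astype(int); d=np.load(n+"0.npy")
    for k,(u,v) in seeds[n].items():
        w=im[v-12:v+13,u-12:u+13]; m=np.abs(w-im[v,u]).sum(2)<60
        l,lab=cv2.connectedComponents(m.astype(np.uint8)); ys,xs=np.nonzero(lab==lab[12,12])
        c=(u-12+xs.mean(),v-12+ys.mean()); p=ray_z(n,*c,73)
        print(n,k,len(xs),np.round(c,1),p.round(1),d[v,u])
for n,u,v in[("top",118,163),("top",277,157),("top",280,242),("top",119,249)]: print(ray_z(n,u,v,55).round())
m=viewer.camera_model("top");print(m)
E
```

```text
top blue 135 [252.5 182.2] [579.2 -21.6  73. ] 1101.0203
top white 152 [222.8 214.2] [509.   44.3  73. ] 1089.5582
top green 129 [254.2 212.7] [511.3 -24.3  73. ] 1087.7008
top red 108 [222.  183.7] [576.7  45.6  73. ] 1100.472
side blue 121 [242.2 194.4] [579.3 -12.2  73. ] 789.429
side white 98 [268.4 210.7] [510.3  44.6  73. ] 723.7554
side green 112 [271.6 196.5] [512.3 -16.2  73. ] 784.1745
side red 145 [236.8 209.3] [576.9  52.7  73. ] 732.029
[630. 280.  55.]
[640. -78.  55.]
[448. -81.  55.]
[438. 272.  55.]
{'mtx': array([[498.2973603 ,   0.        , 253.01042424],
       [  0.        , 498.2973603 , 193.34528849],
       [  0.        ,   0.        ,   1.        ]]), 'R': array([[-0.01554935, -0.9997292 ,  0.01731314],
       [-0.98763862,  0.01265563, -0.15623631],
       [ 0.15597489, -0.0195285 , -0.98756796]]), 't': array([ -15.0826591 ,  559.05319564, 1081.95912786])}
```

Key spacings come out at 67–69 mm, matching the 68 mm pitch. I'll shut the gripper and travel towards the blue key at (579,-22), which is tool +55.2 cm in x and -47.1 cm in y.

>>> {"api": "arm_command", "payload": {
  "series": [0, 2.76, -2.36, 0, 0, 0, 5.52, -4.72, 0, 0, 0, 8.28, -7.08, 0, 0, 0, 11.04, -9.44, 0, 0, 0, 13.8, -11.8, 0, 0]
}}

```text
clock: 0.52
eef_pos: [277.7, -472.8, 230.9]
tool_rot: [-3.141, 0.0, 0.274]
force: [1.3, 0.3, 0.2]
width: 25.6
gripper_force: 0.0
```

>>> {"api": "arm_command", "payload": {
  "series": [0, 2.76, -2.36, 0, 0, 0, 5.52, -4.72, 0, 0, 0, 8.28, -7.08, 0, 0, 0, 11.04, -9.44, 0, 0, 0, 13.8, -11.8, 0, 0]
}}

```text
clock: 0.93
eef_pos: [378.5, -321.8, 231.2]
tool_rot: [-3.141, 0.0, 0.275]
force: [0.7, 0.3, -0.3]
width: -0.1
gripper_force: 0.0
```

>>> {"api": "arm_command", "payload": {
  "series": [0, 2.76, -2.36, 0, 0, 0, 5.52, -4.72, 0, 0, 0, 8.28, -7.08, 0, 0, 0, 11.04, -9.44, 0, 0, 0, 13.8, -11.8, 0, 0]
}}

```text
clock: 1.35
eef_pos: [479.3, -170.9, 231.2]
tool_rot: [-3.141, 0.0, 0.275]
force: [0.2, 0.7, -0.7]
width: -0.0
gripper_force: 0.0
```

>>> {"api": "arm_command", "payload": {
  "series": [0, 3.4, -2.9, 0, 0, 0, 6.8, -5.8, 0, 0, 0, 10.2, -8.7, 2.0, 0, 0, 13.6, -11.6, 4.0, 0, 0, 13.6, -11.6, 7.0, 0]
}}

```text
clock: 1.77
eef_pos: [583.9, -18.0, 164.4]
tool_rot: [-3.141, -0.011, 0.28]
force: [1.6, 0.0, 0.0]
width: -0.0
gripper_force: 0.0
```

>>> {"api": "arm_command", "payload": {
  "series": [0, 0, 0, 1, 0, 0, 0, 0, 2, 0, 0, 0, 0, 3, 0, 0, 0, 0, 4, 0, 0, 0, 0, 4, 0]
}}

```text
clock: 2.18
eef_pos: [576.8, -26.0, 120.7]
tool_rot: [3.141, 0.002, 0.272]
force: [0.1, 0.0, -1.0]
width: 0.1
gripper_force: 0.0
```

```bash
python3 - <<'E'
from cell import monitor, viewer
import cv2,numpy as np
s=monitor.read_state(); print(s["clock"],s["eef_pos"],s["force"])
a=viewer.get_image("top")[0][120:270,160:330,::-1]; b=viewer.get_image("side")[0][130:280,170:340,::-1]
cv2.imwrite("pics/near.png",cv2.resize(np.vstack([a,b]) if 0 else np.hstack([a,b]),None,fx=2.3,fy=2.3,interpolation=cv2.INTER_CUBIC))
E
```

```text
2.1833 [576.83225288 -25.95821842 120.71996904] [ 0.07951678  0.0401208  -0.98175019]
```

View pics/near.png

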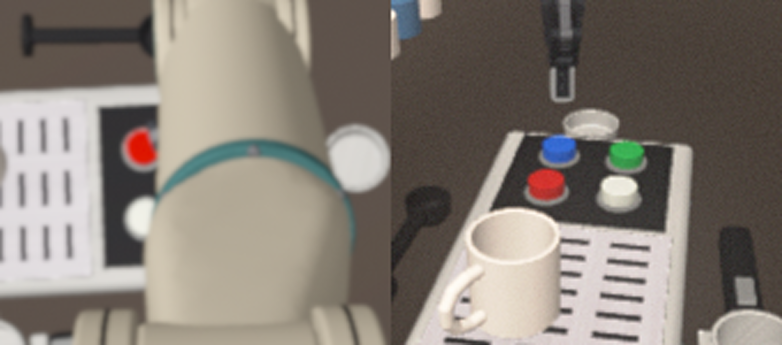

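The side crop shows the fingertip at about full-image (244,173), straight above the blue key at (243,194). I'll check this against the projected TCP.

```bash
python3 - <<'E'
from h import *
m=viewer.camera_model("side");K,R,t=[np.array(m[k],float) for k in("mtx","R","t")]
for X in([576.8,-26,120.7],[579.2,-21.6,73],[579.2,-38.6,73],[579.2,-4.6,73]):
    p=K@(R@X+t.ravel());print(X,p[:2]/p[2])
print(ray_z("side",244.3,173.5,120.7))
E
```

```text
[576.8, -26, 120.7] [244.53003889 173.04465443]
[579.2, -21.6, 73] [243.13959579 192.40535291]
[579.2, -38.6, 73] [244.66973968 188.94328726]
[579.2, -4.6, 73] [241.55239691 195.99650976]
[576.8217948  -23.61993018 120.7       ]
```

>>> {"api": "arm_command", "payload": {
  "series": [0, 0.35, -0.5, 0.7, 0, 0, 0.35, -0.5, 1.4, 0, 0, 0.35, -0.5, 2.1, 0, 0, 0.35, -0.5, 2.8, 0, 0, 0.35, -0.5, 2.8, 0]
}}

```text
clock: 2.7
eef_pos: [578.9, -18.5, 92.2]
tool_rot: [-3.141, 0.003, 0.275]
force: [-0.2, -0.3, -0.8]
width: -0.1
gripper_force: 0.0
```

>>> {"api": "arm_command", "payload": {
  "series": [0, 0, 0.2, 0.5, 0, 0, 0, 0.2, 1.0, 0, 0, 0, 0.2, 1.4, 0, 0, 0, 0.2, 1.6, 0, 0, 0, 0.2, 1.6, 0]
}}

```text
clock: 3.12
eef_pos: [580.3, -20.4, 77.3]
tool_rot: [-3.141, 0.001, 0.275]
force: [0.1, -1.1, 0.9]
width: -0.1
gripper_force: 0.0
```

>>> {"api": "arm_command", "payload": {
  "series": [0, 0, 0, 0.15, 0, 0, 0, 0, 0.3, 0, 0, 0, 0, 0.45, 0, 0, 0, 0, 0.6, 0, 0, 0, 0, 0.6, 0]
}}

```text
clock: 3.53
eef_pos: [580.8, -20.4, 71.9]
tool_rot: [3.142, -0.0, 0.275]
force: [0.2, -0.2, 1.4]
width: -0.4
gripper_force: 0.7
```

>>> {"api": "arm_command", "payload": {
  "series": [0, 0, 0, 0.2, 0, 0, 0, 0, 0.4, 0, 0, 0, 0, 0.6, 0, 0, 0, 0, 0.8, 0, 0, 0, 0, 0.8, 0]
}}

```text
clock: 3.95
eef_pos: [580.8, -20.4, 63.7]
tool_rot: [3.142, -0.0, 0.275]
force: [0.2, -0.1, 3.8]
width: -0.3
gripper_force: 2.0
```

>>> {"api": "arm_command", "payload": {
  "series": [0, 0, 0, 0.05, 0, 0, 0, 0, 0.1, 0, 0, 0, 0, 0.1, 0, 0, 0, 0, 0.1, 0, 0, 0, 0, 0.1, 0]
}}

```text
clock: 4.37
eef_pos: [580.9, -20.4, 63.3]
tool_rot: [3.141, -0.001, 0.275]
force: [-0.1, 0.3, 5.5]
width: 0.0
gripper_force: 2.7
```

Blue reads 5.5 N at rest, so it has bottomed out. Lifting and crossing to white.

>>> {"api": "arm_command", "payload": {
  "series": [0, 0, 0, -1.0, 0, 0, 0, 0, -2.5, 0, 0, 0, 0, -4, 0, 0, -1.2, -2.0, -4, 0, 0, -2.4, -4.0, -4, 0]
}}

```text
clock: 4.78
eef_pos: [547.6, 10.6, 104.1]
tool_rot: [3.14, -0.003, 0.272]
force: [-0.1, 0.3, -1.1]
width: -0.3
gripper_force: 0.0
```

>>> {"api": "arm_command", "payload": {
  "series": [0, -1.0, -1.5, 0, 0, 0, -2.0, -3.0, 0, 0, 0, -2.7, -4.2, 0, 0, 0, -2.7, -4.2, 0.5, 0, 0, -2.7, -4.2, 1.2, 0]
}}

```text
clock: 5.2
eef_pos: [510.0, 45.1, 91.2]
tool_rot: [3.141, -0.002, 0.276]
force: [-0.6, -0.1, 0.3]
width: -0.3
gripper_force: 0.0
```

```bash
python3 - <<'E'
from cell import monitor, viewer
import cv2,numpy as np
s=monitor.read_state(); print(s["eef_pos"])
b=viewer.get_image("side")[0][130:280,170:340,::-1]
cv2.imwrite("pics/near2.png",cv2.resize(b,None,fx=3.5,fy=3.5,interpolation=cv2.INTER_CUBIC))
E
```

```text
[509.98605281  45.05049136  91.21028231]
```

View pics/near2.png

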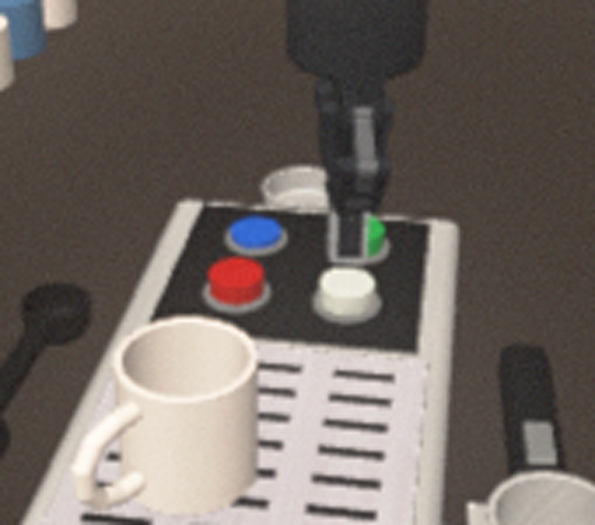

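Blue at crop (256,233) is visibly down. The fingertip at crop (348,258) hangs above white at (347,282). Pressing white: 15 mm down to near contact, then 13 mm slowly.

>>> {"api": "arm_command", "payload": {
  "series": [0, 0, 0, 0.5, 0, 0, 0, 0, 1.0, 0, 0, 0, 0, 1.3, 0, 0, 0, 0, 1.5, 0, 0, 0, 0, 1.5, 0]
}}

```text
clock: 5.67
eef_pos: [509.2, 44.3, 75.3]
tool_rot: [-3.142, 0.001, 0.274]
force: [-0.1, -0.4, 0.6]
width: 0.2
gripper_force: 0.0
```

>>> {"api": "arm_command", "payload": {
  "series": [0, 0, 0, 0.15, 0, 0, 0, 0, 0.3, 0, 0, 0, 0, 0.45, 0, 0, 0, 0, 0.6, 0, 0, 0, 0, 0.6, 0]
}}

```text
clock: 6.08
eef_pos: [509.6, 44.6, 69.9]
tool_rot: [3.141, -0.001, 0.275]
force: [-0.2, -0.2, 1.0]
width: -0.1
gripper_force: 0.7
```

>>> {"api": "arm_command", "payload": {
  "series": [0, 0, 0, 0.2, 0, 0, 0, 0, 0.4, 0, 0, 0, 0, 0.55, 0, 0, 0, 0, 0.65, 0, 0, 0, 0, 0.65, 0]
}}

```text
clock: 6.5
eef_pos: [509.6, 44.6, 63.4]
tool_rot: [3.141, -0.0, 0.275]
force: [1.0, -0.5, 5.6]
width: -0.0
gripper_force: 2.4
```

White also bottomed at 5.6 N. Next a short hold, then a lift and on to green.

>>> {"api": "arm_command", "payload": {
  "series": [0, 0, 0, 0.03, 0, 0, 0, 0, 0.03, 0, 0, 0, 0, -1.0, 0, 0, 0, 0, -2.5, 0, 0, 0, 0, -4.0, 0]
}}

```text
clock: 6.92
eef_pos: [508.4, 44.8, 103.8]
tool_rot: [-3.141, 0.002, 0.275]
force: [0.5, 0.5, -0.0]
width: -0.1
gripper_force: 0.0
```

>>> {"api": "arm_command", "payload": {
  "series": [0, -0.5, 2.0, 0, 0, 0, -1.0, 4.0, 0, 0, 0, -1.6, 6.45, 0, 0, 0, -1.6, 6.45, 0.6, 0, 0, -1.6, 6.45, 1.2, 0]
}}

```text
clock: 7.33
eef_pos: [511.4, -23.3, 91.7]
tool_rot: [3.141, -0.0, 0.271]
force: [-1.0, 0.6, -0.5]
width: -0.1
gripper_force: 0.0
```

>>> {"api": "arm_command", "payload": {
  "series": [0, 0, 0, 0.5, 0, 0, 0, 0, 1.0, 0, 0, 0, 0, 1.3, 0, 0, 0, 0, 1.5, 0, 0, 0, 0, 1.5, 0]
}}

```text
clock: 7.75
eef_pos: [511.0, -21.0, 75.8]
tool_rot: [-3.141, 0.001, 0.276]
force: [-0.5, -0.2, 0.1]
width: 0.2
gripper_force: 0.0
```

>>> {"api": "arm_command", "payload": {
  "series": [0, 0, 0, 0.15, 0, 0, 0, 0, 0.3, 0, 0, 0, 0, 0.45, 0, 0, 0, 0, 0.6, 0, 0, 0, 0, 0.6, 0]
}}

```text
clock: 8.17
eef_pos: [511.6, -21.6, 70.4]
tool_rot: [-3.142, -0.0, 0.275]
force: [0.3, -0.2, 2.0]
width: -0.3
gripper_force: 0.7
```

>>> {"api": "arm_command", "payload": {
  "series": [0, 0, 0, 0.2, 0, 0, 0, 0, 0.4, 0, 0, 0, 0, 0.55, 0, 0, 0, 0, 0.68, 0, 0, 0, 0, 0.68, 0]
}}

```text
clock: 8.58
eef_pos: [511.6, -21.6, 63.6]
tool_rot: [-3.142, -0.0, 0.275]
force: [-1.4, 1.7, 5.4]
width: 0.0
gripper_force: 2.2
```

>>> {"api": "arm_command", "payload": {
  "series": [0, 0, 0, 0.03, 0, 0, 0, 0, 0.03, 0, 0, 0, 0, -1.0, 0, 0, 0, 0, -3.0, 0, 0, 0, 0, -6.0, 0]
}}

```text
clock: 9.0
eef_pos: [509.1, -22.2, 122.7]
tool_rot: [-3.14, 0.006, 0.274]
force: [0.4, 0.3, 0.0]
width: -0.3
gripper_force: 0.0
```

>>> {"api": "arm_command", "payload": {
  "series": [0, 0, 0, -2, 0, 0, 0, 0, -4, 0, 0, 0, 0, -6, 0, 0, 0, 0, -7, 0, 0, 0, 0, -7, 0]
}}

```text
clock: 9.42
eef_pos: [512.6, -22.1, 195.9]
tool_rot: [3.14, -0.004, 0.274]
force: [-0.1, -0.3, 0.3]
width: -0.3
gripper_force: 0.0
```

```bash
python3 - <<'E'
from cell import monitor, viewer
import cv2
b=viewer.get_image("side")[0][130:310,150:360,::-1]
cv2.imwrite("pics/end.png",cv2.resize(b,None,fx=3.3,fy=3.3,interpolation=cv2.INTER_CUBIC))
E
```

```text
(no output)
```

View pics/end.png

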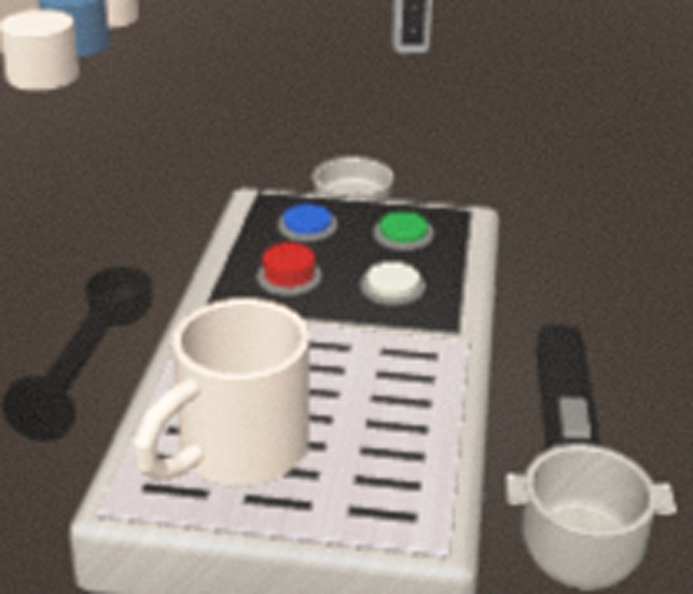

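Blue (307,220), white (393,282) and green (404,227) are down, red (288,265) is still up, and the arm is clear.

```bash
python3 -c "
from cell import workorder; print(workorder.finish_job())"
```

```text
the job is handed in; nothing more can be done
None
```

I pressed the blue, white and green keys all the way down in that order, at about 5.5 N each. The red key is still up, nothing else was touched, and the job is handed in; the hand-in returned no verdict.

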